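# Lock the filler plug to the torque click

### The arm

A 6-joint arm with a two-finger parallel gripper is mounted at the origin on the work surface. World frame = base frame: x ahead of the robot, y to its left, z up, the work surface at z = 0. Lengths are in m, angles in rad, forces in N, time in s.
With the tool pointing down it reaches from about 0.3 to 1 m from the base axis. Payload 5.1 kg.
Tool frame: the origin (TCP) lies between the finger pads; the fingertips stand 11 mm ahead of it and the grasp point (between the pads) lies 8 mm behind it; z points along the fingers, y is the line along which they close (so a half turn about z gives the same grasp; the last joint's range is limited). The gripper opens to 95 mm and grips with 3 to 60 N. Pads are 20 mm wide; open, the fingers measure 119 mm over their backs; the gripper's body (75 mm by 180 mm) begins 59 mm behind the grasp point.
Start: joints at [-1.187, 0.124, 1.65, -0, 1.367, -0.083], TCP at [0.292, -0.58, 0.204] pointing down, gripper open.
Joint ranges: [-2.61, 2.61], [-1.02, 2.33], [0.03, 2.71], [-1.35, 4.49], [0.32, 2.68], [-2.91, 2.91]. Speed limits (rad/s): [2.57, 2.57, 3.14, 3.14, 3.14, 3.14].

### API

Orientations are given as a unit quaternion [x, y, z, w].
In Python, from bench import arm gives the robot as it stands.
- The arm moves only by the tool arm_command, never from a script. Its argument "series" is a list of rows, each an object of numbers: "claw": the closure, from -1 (fully open) to 1 (shut); "x", "y", "z": the shift along the tool's x, y, z in m; "roll": the turn about the tool's z in rad. In form: [{"claw": .., "x": .., "y": .., "z": .., "roll": ..}, ...]. A call has 1 to 20 rows; each row shifts and turns the commanded pose from where the row before left it, along the tool's axes as they then stand; what a row does not reach is not made up. A row lasts 1/8 s, in which the tool goes at most 62.5 mm and 10.7 degrees, less where a joint would pass 70% of its speed; a pose out of reach is approached as far as the arm can. A call with a gripper value outside its range is refused whole. The fingers move at their own pace and stop on an object; "squeeze" is the grip in N (left out, the last holds). Time passes only in rows, so rows that do not move let the fingers close. It gives the time, the measured TCP pose, the force, the opening and the grip force at its end, in the units of the state.
- arm.state(): the state, without advancing time (a new reading comes with each control period).
- arm.grab_frame(name): name is "scene" or "side" or "wrist"; returns (picture, depth): 400x640x3 uint8, blue, green, red; 400x640 float32, m along the optical axis (not along the pixel's ray), 0 where there is no reading.
- arm.camera_params(name): a dict with "mtx" (3x3 intrinsics, pixels), "dist_coeffs" ([k1, k2, p1, p2, k3] as OpenCV has them; the pictures are not rectified), "position" and "orientation" of the camera in the world. Camera axes: x right, y down, z forward; pixel columns grow to the right and rows downward; lengths in m; the calibration is good to about 2 mm. A picture is of the moment at which its call begins: read the wrist's pose just before it. camera_params takes no time and is no camera call; for the wrist camera it gives the pose at the moment of the call.
- arm.job_done(): hands the job in; it is judged then, once.
Trained networks look in the newest picture that a camera, given by its name, has taken for a name from the list of things; names that differ only in an ending like _2 or _b are one class to them, and where a whole thing is asked for, a point or a joint stands for the part that bears it (a point fixed in the world has none). Each returns a list of dicts, best first, with "confidence" (0 to 1); they miss things now and then, are a little off and sometimes report something else, mostly with a low value. They report only what shows in the picture. A call takes as long as a camera call.
- arm.silhouettes(camera, target): "region" (400x640 bool, what is visible of it) and "bbox" ([left, top, right, bottom] in pixels, round what is visible of it).
The state is a dict: "time": time; "joints": joint angles; "joint_velocities": joint speeds; "joint_torque": joint torques, N m; "tcp_pos": TCP position; "orientation": TCP orientation; "force": force on the tool from outside, world axes, zero at the start; "moment": the same for the moment, N m; "gripper_width": opening from 0.0 (shut) to 1.0 (fully open); "gripper_force": force on a finger pad.
Only numpy, scipy, OpenCV 4.12 (cv2) and the standard library are available. Lean on these libraries where they do the work, as an engineer would, in place of code of your own. Each camera call takes 0.05 s, during which the arm holds its last target. There are 200 camera calls.

### The job

Take the yellow filler plug from its blue stand and seat it fully home in the socket of the aluminium filler block, gently, without ramming it, and let go. Then turn the black knob beside it clockwise so that its steel hold-down dog swings over the plug's flange and comes to its stop, and keep turning, however far it takes, until the knob's clutch clicks over once and its green pin is up; stop there, do not wind it on towards a second click. Leave the carton, vial and cup alone, and finish with the hands off.

Things in the scene. Friction and masses are not known exactly. Their poses are not given: they have to be found in the camera images.
- block: Fixed aluminium filler block, 90 (x) x 170 (y) x 45 mm high, pink strip and two small dials on its -x face; origin at the centre of its underside. Round socket at (0, +37) mm of its frame, knob axis at (0, -37) mm. Its position and yaw (within 0.45 rad of zero) vary.
- socket (a point): Centre of the socket's mouth, on the block's top face, 45 mm up; z up. The hole is 25.6 mm across, chamfered 2 mm at the mouth, 28 mm deep, vertical.
- plug: Loose yellow plug, 120 g. Origin at the centre of its flange's underside, z up. Below: steel shank 24 mm across, 24 long, last 3.5 mm tapered to 19. Flange 56 mm across, 8 thick; on it a grip bar 24 mm long (plug x), 12 thick (plug y), 8 to 42 mm above the origin. Starts with its flange on the blue stand's top, 45 mm up. Seated, its origin is at socket, at any yaw.
- stand: Fixed blue parking stand, 75 x 75 x 45 mm, with a loose hole (28 mm across, 30 mm deep) in the middle of its top; origin at the centre of its underside. It may be on either side of the block.
- knob: Black torque knob on the block, vertical axis. Origin on the axis, 61 mm above the table. Collar 42 mm across up to 6 mm, then a grip bar 46 mm long (knob x), 14 thick (knob y), 6 to 40 mm above the origin. Turned clockwise seen from above it first swings the dog 0.65 to 0.85 rad to its stop (0.03 N m), then takes up its screw by 0.05 to 1 rad more (0.08 N m), how far can only be felt.
- knob_grip (a point): Where to grip: on the knob's axis, high on the bar, 89 mm above the table. With the screw taken up, the clutch slips from 0.22 N m, resists up to 0.36 N m at 0.08 rad of slip, then clicks over: torque falls to about zero at 0.28 rad, where it stays if let go, and climbs back past 0.22 N m at 0.4 rad, towards a second click: too far. Until the clutch slips the knob stays where it is let go.
- dog_tip (a point): Underside of the tip of the steel dog, a flat finger 12 mm wide, 6 thick, 58 mm long from the knob's axis, 55 mm above the table: 2 mm over a seated plug's flange; it jams on a plug not fully home. It starts turned 0.65 to 0.85 rad anticlockwise from the line to the socket, clear of the flange; at its stop it points at the socket, its tip 16 mm from the plug's axis.
- pin_top (a point): Top of the green click pin, 7 mm across, in the middle of the knob's bar. Almost flush with the bar (101.5 mm above the table) before the clutch slips; it rises with the clutch slip, 1 mm per 0.093 rad: 3 mm when clicked over. Turned on too far, it rises past 4.5 mm.
- carton: Yellow and white carton, 62 x 62 x 90 mm, standing; origin at the centre of its underside. Bystander; on the side of the block away from the stand.
- vial: Amber vial with a yellow cap, 42 mm across, 85 mm high; origin at the centre of its underside. Bystander beyond the block.
- cup: Small white cup, 52 mm across, 42 mm high; origin at the centre of its underside. Bystander beyond the block.

How it is judged:
On the way, in this order (a step that is already met when the one before it is completed fails the run):
1. the plug is seated fully home in the socket (flange down within 1.6 mm) and let go (z of plug in the frame of socket below 0.0016 m and horizontal distance between plug and socket below 0.003 m and angle between plug's own z axis and vertical below 0.06 rad and contact force between the fingers and plug below 0.3 N), for 0.2 s.
2. the knob has been turned until the dog is over the flange and the clutch has clicked over (pin up 1.5 to 4.5 mm) (z of plug in the frame of socket below 0.0016 m and horizontal distance between plug and socket below 0.003 m and angle between plug's own z axis and vertical below 0.06 rad and z of pin_top in the frame of block between 0.103 and 0.106 m and horizontal distance between dog_tip and plug below 0.022 m), for 0.2 s.
At the end, for the whole second after the job is handed in: The plug is at rest, upright and fully home in the socket (flange within 1.6 mm of the block's top, within 3 mm of the socket's axis), the dog's tip is over its flange (within 22 mm of the plug's axis), and the knob, let go, stays clicked over: green pin up 1.5 to 4.5 mm (all of step 2 and linear speed of plug below 0.02 m/s and contact force between the fingers and knob below 0.3 N); the robot touches nothing.
It fails at once if the plug is rammed against the block with more than 60 N (contact force between plug and block above 60 N).
It fails at once if the knob is wound on towards a second click (pin up more than 4.5 mm) (z of pin_top in the frame of block above 0.106 m).
It fails at once if the carton is moved more than 20 mm or tipped (distance of carton from where it was at the start of the episode above 0.02 m or angle between carton's own z axis and vertical above 0.35 rad).
It fails at once if the vial is moved more than 20 mm or tipped (distance of vial from where it was at the start of the episode above 0.02 m or angle between vial's own z axis and vertical above 0.35 rad).
It fails at once if the cup is moved more than 20 mm or tipped (distance of cup from where it was at the start of the episode above 0.02 m or angle between cup's own z axis and vertical above 0.35 rad).
It also fails if it takes over 70 s, if anything falls off the work surface, if the arm or the gripper's body presses on something with over 40 N, if the wrist force passes 120 N, or if a joint passes its speed limit or range.

## Working session

There is one attempt and no reset: what is moved stays moved. The work goes in short steps, Python scripts to look and compute and a tool call to move; the robot and the scene stay as the last step left them, time stands still between calls to the robot, and variables do not carry over. Pictures are saved under pics/ and viewed, at most 10 in all, crops included, and the job is handed in when it is done.

Besides the shell and the picture viewer there is one more tool, called after "Request:" in YAML: its name, and indented under it one key for each argument. arm_command: Moves the arm, as the interface text tells. Its arguments: {"type":"object","properties":{"series":{"type":"array","items":{"type":"object","properties":{"claw":{"type":"number"},"x":{"type":"number"},"y":{"type":"number"},"z":{"type":"number"},"roll":{"type":"number"}}}},"squeeze":{"type":"number"}},"required":["series"]}

```bash
mkdir -p pics; ls; cat > h.py <<'E'
import numpy as np, cv2
from bench import arm
from scipy.spatial.transform import Rotation as R
def cloud(cam, d, P=None):
    P=P or arm.camera_params(cam)
    v,u=np.mgrid[0:d.shape[0],0:d.shape[1]]
    pts=np.stack([u,v],-1).reshape(-1,1,2).astype(float)
    n=cv2.undistortPoints(pts,np.array(P['mtx']),np.array(P['dist_coeffs'])).reshape(-1,2)
    c=np.c_[n,np.ones(len(n))]*d.reshape(-1,1)
    w=R.from_quat(P['orientation']).apply(c)+np.array(P['position'])
    w[d.reshape(-1)<=0]=np.nan
    return w.reshape(d.shape+(3,))
E
python3 - <<'E'
from h import *
print(arm.state())
ims=[]
for c in ['scene','side']:
    im,d=arm.grab_frame(c); cv2.imwrite(f'pics/{c}0.png',im)
    W=cloud(c,d); print(c,arm.camera_params(c)['position'])
    for t in ['block','plug','stand','knob','dog_tip','carton','vial','cup']:
        for s in arm.silhouettes(c,t)[:2]:
            p=W[s['region']]; p=p[~np.isnan(p[:,0])]
            if len(p): print(t,round(s['confidence'],2),s['bbox'],np.median(p,0).round(3),np.percentile(p,2,0).round(3),np.percentile(p,98,0).round(3))
    ims.append(im)
cv2.imwrite('pics/a.png',cv2.resize(np.vstack(ims),(800*600//800,600*640//640)) if 0 else ims[0])
E
```

```text
pics
{'time': 0.0, 'joints': array([-1.18659296e+00,  1.24468495e-01,  1.65166841e+00, -1.87759547e-05,
        1.36750684e+00, -8.26003680e-02]), 'joint_velocities': array([ 9.77703214e-05,  5.48893747e-04, -1.19636481e-03,  1.52412090e-03,
       -9.07273686e-04,  5.84611306e-04]), 'joint_torque': array([ 3.73208648e-03, -4.17608035e+01, -3.59931135e+01,  7.76595622e-02,
        4.90789139e-02, -1.70628891e-04]), 'tcp_pos': array([ 0.29224049, -0.5798531 ,  0.20301408]), 'orientation': array([ 9.72884261e-01,  2.31290214e-01, -1.63156349e-04, -1.01252336e-03]), 'force': array([ 0.49306818, -0.11955996,  0.3064957 ]), 'moment': array([-0.03706434,  0.05158784, -0.01593371]), 'gripper_force': 0.0, 'gripper_width': 0.9996444964239664}
scene [1.09648095 0.57741887 0.73858642]
block 0.92 [281.0, 173.2, 355.8, 249.9] [0.561 0.021 0.045] [ 0.501 -0.083  0.001] [0.615 0.095 0.1  ]
plug 0.9 [416.4, 259.7, 443.6, 288.5] [0.531 0.292 0.054] [0.502 0.264 0.045] [0.55  0.314 0.089]
stand 0.87 [398.0, 253.3, 456.5, 310.6] [0.554 0.304 0.039] [0.488 0.252 0.002] [0.563 0.327 0.048]
stand 0.34 [30
[... 1325 characters left out ...]
.8] [ 0.537 -0.016  0.068] [ 0.52  -0.049  0.055] [0.557 0.02  0.102]
carton 0.68 [357.5, 128.5, 391.6, 171.9] [ 0.448 -0.264  0.058] [ 0.409 -0.311  0.003] [ 0.484 -0.248  0.092]
carton 0.42 [262.9, 168.0, 279.7, 197.9] [ 0.716 -0.124  0.043] [ 0.698 -0.141  0.004] [ 0.736 -0.115  0.085]
vial 0.59 [263.6, 168.1, 280.5, 200.4] [ 0.716 -0.124  0.043] [ 0.698 -0.14   0.004] [ 0.737 -0.115  0.085]
vial 0.47 [253.6, 236.7, 274.2, 258.9] [0.707 0.102 0.029] [0.685 0.067 0.004] [0.729 0.114 0.044]
cup 0.69 [250.5, 233.1, 275.7, 257.1] [0.708 0.1   0.029] [0.685 0.066 0.002] [0.73  0.114 0.044]
cup 0.5 [261.6, 169.6, 281.8, 197.6] [ 0.716 -0.124  0.042] [ 0.698 -0.14   0.003] [ 0.737 -0.115  0.084]
```

View pics/scene0.png

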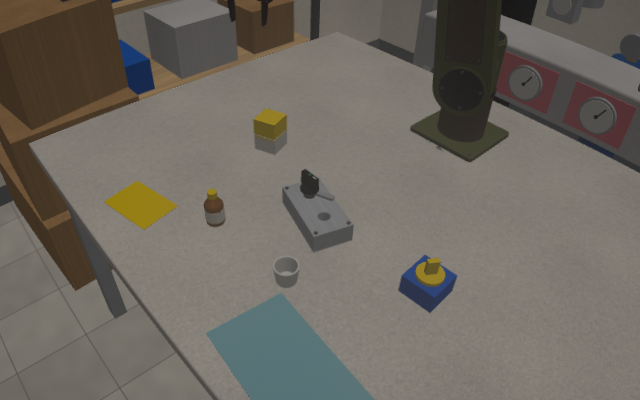

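```bash
cat >> h.py <<'E'
def yaw():
    x=R.from_quat(arm.state()['orientation']).apply([1,0,0]); return np.arctan2(x[1],x[0])
def delta(target):
    "shift in tool axes from measured TCP to world target"
    s=arm.state(); return R.from_quat(s['orientation']).inv().apply(np.array(target)-s['tcp_pos'])
E
python3 - <<'E'
from h import *
s=arm.state();P=arm.camera_params('wrist')
r=R.from_quat(s['orientation']).inv()
print('cam in tool',r.apply(np.array(P['position'])-s['tcp_pos']),'axes',(r*R.from_quat(P['orientation'])).as_matrix().round(3),P['mtx'])
print(yaw(),delta([0.50,0.24,0.30]))
E
```

```text
cam in tool [ 7.49778146e-02 -8.66494264e-05 -1.79906262e-01] axes [[-0.    -0.964 -0.265]
 [ 1.    -0.    -0.   ]
 [ 0.    -0.265  0.964]] [[303.13175391   0.         317.8863846 ]
 [  0.         303.13175391 199.78793784]
 [  0.           0.           1.        ]]
0.46680102620774294 [ 0.55454183 -0.63930061 -0.09573956]
```

Request:
arm_command:
  series:
    - {"claw": -1,"z": -0.05}
    - {"claw": -1,"z": -0.046}
    - {"claw": -1,"x": 0.037,"y": -0.0426}
    - {"claw": -1,"x": 0.037,"y": -0.0426}
    - {"claw": -1,"x": 0.037,"y": -0.0426}
    - {"claw": -1,"x": 0.037,"y": -0.0426}
    - {"claw": -1,"x": 0.037,"y": -0.0426}
    - {"claw": -1,"x": 0.037,"y": -0.0426}
    - {"claw": -1,"x": 0.037,"y": -0.0426}
    - {"claw": -1,"x": 0.037,"y": -0.0426}
    - {"claw": -1,"x": 0.037,"y": -0.0426}
    - {"claw": -1,"x": 0.037,"y": -0.0426}
    - {"claw": -1,"x": 0.037,"y": -0.0426}
    - {"claw": -1,"x": 0.037,"y": -0.0426}
    - {"claw": -1,"x": 0.037,"y": -0.0426}
    - {"claw": -1,"x": 0.037,"y": -0.0426}
    - {"claw": -1,"x": 0.037,"y": -0.0426}
    - {"claw": -1}
    - {"claw": -1}

```text
invalid input at $.series[0]: expected keys claw, x, y, z, roll
```

```bash
cat > look.py <<'E'
from h import *
import sys
P=arm.camera_params('wrist')
im,d=arm.grab_frame('wrist'); cv2.imwrite(sys.argv[1],im)
W=cloud('wrist',d,P)
np.savez('last.npz',im=im,d=d,W=W)
def sil(t):
    r=arm.silhouettes('wrist',t); return r[0] if r else None
def pick(s,z0,z1):
    p=W[s['region']]; p=p[~np.isnan(p[:,0])]; return p[(p[:,2]>z0)&(p[:,2]<z1)]
def rect(p):
    c,(a,b),t=cv2.minAreaRect((p[:,:2]*1000).astype(np.float32)); return np.round(c,1),round(a,1),round(b,1),round(t,1)
print(arm.state()['tcp_pos'],yaw(),arm.state()['joints'].round(2))
for t,z0,z1 in [('plug',.04,.06),('plug',.075,.1),('stand',.03,.05),('block',.035,.05),('knob',.09,.11),('dog_tip',.052,.066)]:
    s=sil(t)
    if s is None: print(t,None);continue
    p=pick(s,z0,z1); print(t,round(s['confidence'],2),np.round(s['bbox']),len(p),rect(p) if len(p)>4 else '', np.median(p[:,2]) if len(p) else '')
E
python3 look.py pics/w1.png
```

```text
[ 0.29249237 -0.58047013  0.2042805 ] 0.46674990542940736 [-1.19  0.12  1.65  0.    1.37 -0.08]
plug None
plug None
stand None
block None
knob None
dog_tip None
```

View pics/w1.png

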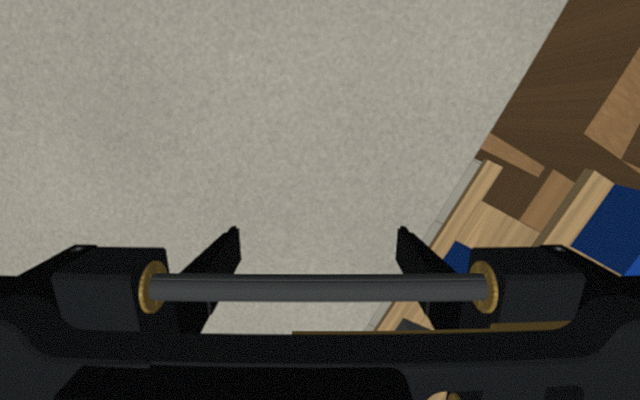

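Request:
arm_command:
  series:
    - {"claw": -1,"x": 0,"y": 0,"z": -0.058,"roll": 0}
    - {"claw": -1,"x": 0,"y": 0,"z": -0.058,"roll": 0}
    - {"claw": -1,"x": 0.0337,"y": -0.0415,"z": 0,"roll": 0}
    - {"claw": -1,"x": 0.0337,"y": -0.0415,"z": 0,"roll": 0}
    - {"claw": -1,"x": 0.0337,"y": -0.0415,"z": 0,"roll": 0}
    - {"claw": -1,"x": 0.0337,"y": -0.0415,"z": 0,"roll": 0}
    - {"claw": -1,"x": 0.0337,"y": -0.0415,"z": 0,"roll": 0}
    - {"claw": -1,"x": 0.0337,"y": -0.0415,"z": 0,"roll": 0}
    - {"claw": -1,"x": 0.0337,"y": -0.0415,"z": 0,"roll": 0}
    - {"claw": -1,"x": 0.0337,"y": -0.0415,"z": 0,"roll": 0}
    - {"claw": -1,"x": 0.0337,"y": -0.0415,"z": 0,"roll": 0}
    - {"claw": -1,"x": 0.0337,"y": -0.0415,"z": 0,"roll": 0}
    - {"claw": -1,"x": 0.0337,"y": -0.0415,"z": 0,"roll": 0}
    - {"claw": -1,"x": 0.0337,"y": -0.0415,"z": 0,"roll": 0}
    - {"claw": -1,"x": 0.0337,"y": -0.0415,"z": 0,"roll": 0}
    - {"claw": -1,"x": 0,"y": 0,"z": 0,"roll": 0}
    - {"claw": -1,"x": 0,"y": 0,"z": 0,"roll": 0}

```text
time: 3.38
tcp_pos: [0.4408, 0.0984, 0.3202]
orientation: [0.973, 0.232, -0.0, 0.0]
force: [0.5, 0.8, -0.3]
gripper_width: 0.999
gripper_force: 0.0
```

```bash
python3 look.py pics/w2.png
```

```text
[0.44084942 0.09781753 0.32031686] 0.4659959864596016 [ 0.1  -0.38  1.91 -0.    1.61  1.2 ]
plug 0.89 [203.  34. 246.  73.] 1095 (array([524.7, 287.7]), 56.6, 56.0, 48.5) 0.05240751264443938
plug 0.89 [203.  34. 246.  73.] 223 (array([524.5, 287.1]), 11.9, 23.7, 55.8) 0.08569561453667451
stand 0.95 [193.  16. 263.  92.] 1717 (array([524.8, 287.9]), 75.2, 75.9, 3.4) 0.04438854935923403
block 0.66 [344.  67. 465. 189.] 5782 (array([550.9,   3.2]), 171.4, 91.5, 72.9) 0.04444118891684351
knob 0.87 [420. 137. 452. 167.] 388 (array([539.2, -31. ]), 46.3, 14.3, 88.4) 0.10017013486165952
dog_tip None
```

View pics/w2.png

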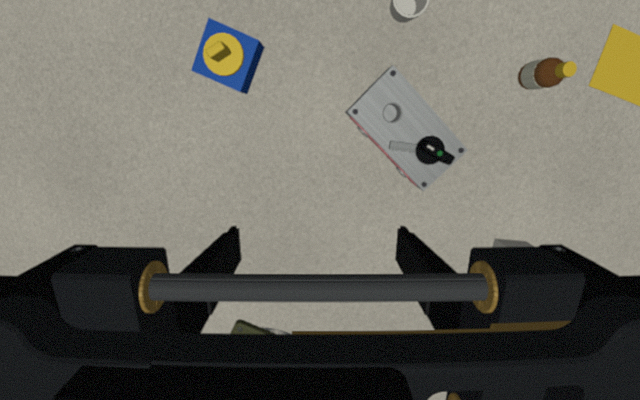

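Request:
arm_command:
  series:
    - {"claw": -1,"x": 0.0485,"y": -0.0175,"z": 0.02,"roll": 0}
    - {"claw": -1,"x": 0.0485,"y": -0.0175,"z": 0.02,"roll": 0}
    - {"claw": -1,"x": 0.0485,"y": -0.0175,"z": 0.02,"roll": 0}
    - {"claw": -1,"x": 0.0485,"y": -0.0175,"z": 0.02,"roll": 0}
    - {"claw": -1,"x": 0,"y": 0,"z": 0.02,"roll": -0.1733}
    - {"claw": -1,"x": 0,"y": 0,"z": 0.02,"roll": -0.1733}
    - {"claw": -1,"x": 0,"y": 0,"z": 0,"roll": -0.1733}
    - {"claw": -1,"x": 0,"y": 0,"z": 0,"roll": -0.1733}
    - {"claw": -1,"x": 0,"y": 0,"z": 0,"roll": -0.1733}
    - {"claw": -1,"x": 0,"y": 0,"z": 0,"roll": -0.1733}
    - {"claw": -1,"x": 0,"y": 0,"z": 0,"roll": -0.1733}
    - {"claw": -1,"x": 0,"y": 0,"z": 0,"roll": -0.1733}
    - {"claw": -1,"x": 0,"y": 0,"z": 0,"roll": -0.1733}
    - {"claw": -1,"x": 0,"y": 0,"z": 0,"roll": -0.1733}
    - {"claw": -1,"x": 0,"y": 0,"z": 0,"roll": -0.1733}
    - {"claw": -1,"x": 0,"y": 0,"z": 0,"roll": -0.1733}
    - {"claw": -1,"x": 0,"y": 0,"z": 0,"roll": 0}
    - {"claw": -1,"x": 0,"y": 0,"z": 0,"roll": 0}

```text
time: 5.98
tcp_pos: [0.5828, 0.248, 0.2003]
orientation: [0.295, 0.956, 0.0, 0.0]
force: [-0.2, 1.0, 0.3]
gripper_width: 1.001
gripper_force: 0.0
```

```bash
python3 look.py pics/w3.png; python3 -c "
from h import *
print(delta([.5246,.2877,.069]),yaw())"
```

```text
[0.58277329 0.24804849 0.20024188] 2.5440637913565975 [ 0.32  0.09  1.69  0.    1.36 -0.66]
plug 0.63 [291.  94. 348. 146.] 1879 (array([524.4, 287.7]), 55.4, 53.4, 55.6) 0.052422917427473514
plug 0.63 [291.  94. 348. 146.] 320 (array([524.4, 287.4]), 11.5, 22.2, 55.5) 0.08622054290621287
stand 0.58 [270.  73. 363. 167.] 2637 (array([524.3, 287.6]), 75.8, 74.8, 3.0) 0.04440324085731362
block 0.77 [ 96. 212. 215. 274.] 1974 (array([541.5,  28.4]), 131.5, 59.4, 73.2) 0.04432244707351082
knob None
dog_tip None
[7.01939633e-02 3.64926151e-05 1.31278089e-01] 2.545966020859025
```

Request:
arm_command:
  series:
    - {"claw": -1,"x": 0.035,"y": 0,"z": 0.02,"roll": 0}
    - {"claw": -1,"x": 0.0352,"y": 0,"z": 0.02,"roll": 0}
    - {"claw": -1,"x": 0,"y": 0,"z": 0.03,"roll": 0}
    - {"claw": -1,"x": 0,"y": 0,"z": 0.03,"roll": 0}
    - {"claw": -1,"x": 0,"y": 0,"z": 0.02,"roll": 0}
    - {"claw": -1,"x": 0,"y": 0,"z": 0.011,"roll": 0}
    - {"claw": -1,"x": 0,"y": 0,"z": 0,"roll": 0}
    - {"claw": 1,"x": 0,"y": 0,"z": 0,"roll": 0}
    - {"claw": 1,"x": 0,"y": 0,"z": 0,"roll": 0}
    - {"claw": 1,"x": 0,"y": 0,"z": 0,"roll": 0}
    - {"claw": 1,"x": 0,"y": 0,"z": 0,"roll": 0}
    - {"claw": 1,"x": 0,"y": 0,"z": 0,"roll": 0}
    - {"claw": 1,"x": 0,"y": 0,"z": 0,"roll": 0}
  squeeze: 25

```text
time: 7.95
tcp_pos: [0.5245, 0.2877, 0.0692]
orientation: [0.293, 0.956, -0.0, -0.0]
force: [0.1, -0.7, 0.5]
gripper_width: 0.427
gripper_force: 0.0
```

Request:
arm_command:
  series:
    - {"claw": 1,"x": 0,"y": 0,"z": 0,"roll": 0}
    - {"claw": 1,"x": 0,"y": 0,"z": 0,"roll": 0}
    - {"claw": 1,"x": 0,"y": 0,"z": 0,"roll": 0}
    - {"claw": 1,"x": 0,"y": 0,"z": 0,"roll": 0}
    - {"claw": 1,"x": 0,"y": 0,"z": 0,"roll": 0}
    - {"claw": 1,"x": 0,"y": 0,"z": 0,"roll": 0}
    - {"claw": 1,"x": 0,"y": 0,"z": -0.02,"roll": 0}
    - {"claw": 1,"x": 0,"y": 0,"z": -0.03,"roll": 0}
    - {"claw": 1,"x": 0,"y": 0,"z": -0.03,"roll": 0}
    - {"claw": 1,"x": 0,"y": 0,"z": 0,"roll": 0}

```text
time: 9.2
tcp_pos: [0.5269, 0.2887, 0.1539]
orientation: [0.293, 0.956, 0.003, 0.003]
force: [-0.1, 0.3, -1.2]
gripper_width: 0.125
gripper_force: 25.0
```

```bash
python3 -c "
from h import *
print(delta([.5618,.0386,.149]),yaw(),arm.state()['gripper_width']*95)"
```

```text
[-0.16913375 -0.1875532   0.00431708] 2.5464399323378117 11.892986365120747
```

Request:
arm_command:
  series:
    - {"claw": 1,"x": 0,"y": 0,"z": -0.046,"roll": 0}
    - {"claw": 1,"x": -0.026,"y": -0.0404,"z": 0,"roll": 0}
    - {"claw": 1,"x": -0.026,"y": -0.0404,"z": 0,"roll": 0}
    - {"claw": 1,"x": -0.026,"y": -0.0404,"z": 0,"roll": 0}
    - {"claw": 1,"x": -0.026,"y": -0.0404,"z": 0,"roll": 0}
    - {"claw": 1,"x": -0.026,"y": -0.0404,"z": 0,"roll": 0}
    - {"claw": 1,"x": -0.026,"y": -0.0404,"z": 0,"roll": 0}
    - {"claw": 1,"x": -0.026,"y": -0.0404,"z": 0,"roll": 0}
    - {"claw": 1,"x": 0,"y": 0,"z": 0,"roll": 0.159}
    - {"claw": 1,"x": 0,"y": 0,"z": 0,"roll": 0.159}
    - {"claw": 1,"x": 0,"y": 0,"z": 0,"roll": 0.159}
    - {"claw": 1,"x": 0,"y": 0,"z": 0,"roll": 0.159}
    - {"claw": 1,"x": 0,"y": 0,"z": 0,"roll": 0.159}
    - {"claw": 1,"x": 0,"y": 0,"z": 0,"roll": 0.159}
    - {"claw": 1,"x": 0,"y": 0,"z": 0,"roll": 0.159}
    - {"claw": 1,"x": 0,"y": 0,"z": 0,"roll": 0.159}
    - {"claw": 1,"x": 0,"y": 0,"z": 0,"roll": 0}
    - {"claw": 1,"x": 0,"y": 0,"z": 0,"roll": 0}
    - {"claw": 1,"x": 0,"y": 0,"z": 0,"roll": 0}

```text
time: 11.58
tcp_pos: [0.5166, -0.0485, 0.195]
orientation: [0.803, 0.595, -0.0, -0.0]
force: [0.0, -0.3, -2.1]
gripper_width: 0.123
gripper_force: 25.0
```

```bash
python3 look.py pics/w4.png; python3 -c "
from h import *
print(arm.state()['orientation'])"
```

```text
[ 0.51660739 -0.04852957  0.19510819] 1.2753301780003283 [-0.2  -0.16  1.95  0.    1.36  0.1 ]
plug 0.86 [276. 189. 359. 267.] 8 (array([516.3, -48.4]), 0.3, 7.8, 74.4) 0.04392843490175111
plug 0.86 [276. 189. 359. 267.] 0  
stand None
block 0.97 [288.  46. 378. 206.] 10285 (array([550.9,   3.7]), 170.2, 90.6, 72.0) 0.04442026607857885
knob 0.65 [314. 147. 349. 196.] 668 (array([539.5, -30.8]), 44.9, 14.0, 88.0) 0.10001479684288123
dog_tip 0.69 [294. 120. 358. 196.] 613 (array([538.2, -12.6]), 41.5, 72.6, 4.1) 0.060854671277080385
[8.03692465e-01 5.95044889e-01 2.73513858e-05 3.03408555e-05]
```

View pics/w4.png

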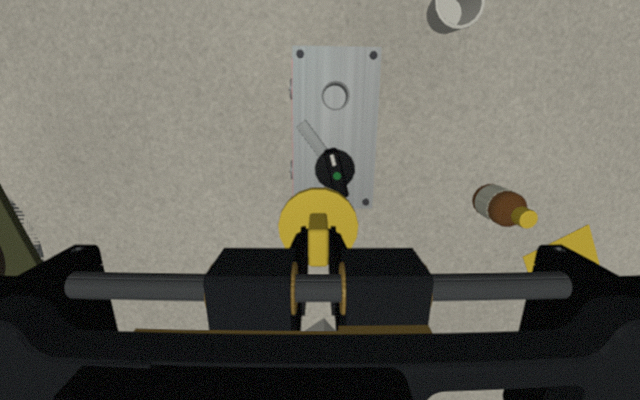

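```bash
cat > sock.py <<'E'
from h import *
P=arm.camera_params('wrist')
L=np.load('last.npz'); W=L['W']
def onplane(W,P,m,z):
    o=np.array(P['position']); r=W[m]-o; return o+r*((z-o[2])/r[:,2:3])
g=np.array([.5618,.0386]); K=np.load('last.npz')['d']*0+1
F=cloud('wrist',K,P); 
allm=np.ones(K.shape,bool); Q=onplane(F,P,allm,.0445).reshape(K.shape+(3,))
near=np.hypot(Q[...,0]-g[0],Q[...,1]-g[1])<.024
nt=(near&(np.abs(np.nan_to_num(W[...,2])-.0445)>.0025)).astype(np.uint8)
n,lab,st,_=cv2.connectedComponentsWithStats(nt); k=1+np.argmax(st[1:,4])
q=Q[lab==k][:,:2]; print('socket',q.mean(0),cv2.minEnclosingCircle((q*1000).astype(np.float32)),len(q))
gimg=cv2.cvtColor(L['im'],cv2.COLOR_BGR2HSV); yel=(gimg[...,0]>18)&(gimg[...,0]<35)&(gimg[...,1]>120)
z=W[...,2]; tz=arm.state()['tcp_pos'][2]
m=yel&(z>tz-.03)&(z<tz-.008)
p=W[m]; print('flange z',np.median(p[:,2]),cv2.minEnclosingCircle((p[:,:2]*1000).astype(np.float32)),arm.state()['tcp_pos'])
print(sorted(np.round(p[:,2],3))[::max(1,len(p)//10)])
E
python3 sock.py
```

```text
socket [0.5620103  0.03868484] ((561.8165893554688, 38.513240814208984), 13.445867538452148) 514
flange z 0.17818066969480606 ((516.8990478515625, -47.29999923706055), 27.67740249633789) [ 0.51670509 -0.04855228  0.19530848]
[np.float64(0.17), np.float64(0.177), np.float64(0.178), np.float64(0.178), np.float64(0.178), np.float64(0.178), np.float64(0.178), np.float64(0.179), np.float64(0.179), np.float64(0.179), np.float64(0.187)]
```

```bash
python3 -c "
from h import *
print(delta([.5618,.0381,.105]),yaw())"
```

```text
[0.09603991 0.01783554 0.09031069] 1.2746430041421029
```

Request:
arm_command:
  series:
    - {"claw": 1,"x": 0.048,"y": 0.0089,"z": 0,"roll": 0}
    - {"claw": 1,"x": 0.048,"y": 0.0089,"z": 0,"roll": 0}
    - {"claw": 1,"x": 0,"y": 0,"z": 0.04,"roll": 0}
    - {"claw": 1,"x": 0,"y": 0,"z": 0.03,"roll": 0}
    - {"claw": 1,"x": 0,"y": 0,"z": 0.02,"roll": 0}
    - {"claw": 1,"x": 0,"y": 0,"z": 0,"roll": 0}
    - {"claw": 1,"x": 0,"y": 0,"z": 0,"roll": 0}

```text
time: 12.8
tcp_pos: [0.5628, 0.0379, 0.1067]
orientation: [0.804, 0.595, 0.001, 0.001]
force: [0.2, -0.2, -0.6]
gripper_width: 0.12
gripper_force: 25.0
```

```bash
python3 -c "
from h import *
print(delta([.5618,.0381,.105]),arm.state()['force'])
im,d=arm.grab_frame('scene'); a=im[150:270,250:400]
im2,d=arm.grab_frame('side'); b=im2[150:270,270:420]
cv2.imwrite('pics/c1.png',cv2.resize(np.hstack([a,b]),(800,320),interpolation=cv2.INTER_CUBIC))"
```

```text
[-4.83070855e-05 -9.91136010e-04  1.71753662e-03] [ 0.24967746 -0.15489671 -0.60301819]
```

View pics/c1.png

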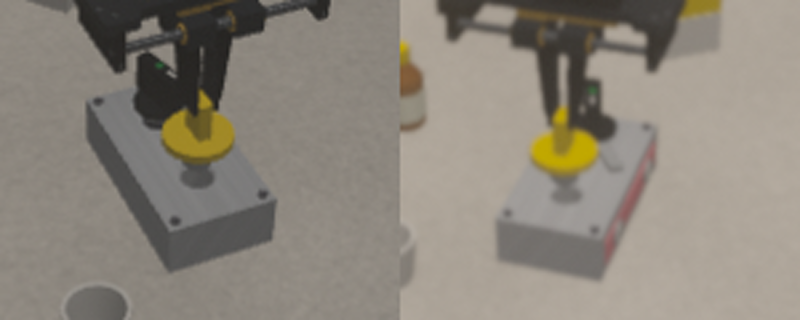

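The plug hovers right above the socket in both views. I'll lower it slowly.

Request:
arm_command:
  series:
    - {"claw": 1,"x": 0,"y": -0.001,"z": 0.003,"roll": 0}
    - {"claw": 1,"x": 0,"y": 0,"z": 0.003,"roll": 0}
    - {"claw": 1,"x": 0,"y": 0,"z": 0.003,"roll": 0}
    - {"claw": 1,"x": 0,"y": 0,"z": 0.003,"roll": 0}
    - {"claw": 1,"x": 0,"y": 0,"z": 0.003,"roll": 0}
    - {"claw": 1,"x": 0,"y": 0,"z": 0.002,"roll": 0}
    - {"claw": 1,"x": 0,"y": 0,"z": 0.001,"roll": 0}
    - {"claw": 1,"x": 0,"y": 0,"z": 0,"roll": 0}

```text
time: 13.9
tcp_pos: [0.5609, 0.0383, 0.0873]
orientation: [0.804, 0.595, 0.0, 0.0]
force: [1.2, 0.3, -2.4]
gripper_width: 0.12
gripper_force: 25.0
```

Request:
arm_command:
  series:
    - {"claw": 1,"x": 0,"y": 0,"z": 0.002,"roll": 0}
    - {"claw": 1,"x": 0,"y": 0,"z": 0.002,"roll": 0}
    - {"claw": 1,"x": 0,"y": 0,"z": 0.002,"roll": 0}
    - {"claw": 1,"x": 0,"y": 0,"z": 0.002,"roll": 0}
    - {"claw": 1,"x": 0,"y": 0,"z": 0.002,"roll": 0}
    - {"claw": 1,"x": 0,"y": 0,"z": 0.002,"roll": 0}
    - {"claw": 1,"x": 0,"y": 0,"z": 0.001,"roll": 0}
    - {"claw": 1,"x": 0,"y": 0,"z": 0,"roll": 0}

```text
time: 14.9
tcp_pos: [0.5608, 0.0383, 0.0742]
orientation: [0.804, 0.595, 0.0, 0.0]
force: [1.7, -0.4, -2.1]
gripper_width: 0.126
gripper_force: 25.0
```

Request:
arm_command:
  series:
    - {"claw": 1,"x": 0,"y": 0,"z": 0.001,"roll": 0}
    - {"claw": 1,"x": 0,"y": 0,"z": 0.001,"roll": 0}
    - {"claw": 1,"x": 0,"y": 0,"z": 0.001,"roll": 0}
    - {"claw": 1,"x": 0,"y": 0,"z": 0.001,"roll": 0}
    - {"claw": 1,"x": 0,"y": 0,"z": 0,"roll": 0}

```text
time: 15.52
tcp_pos: [0.5608, 0.0383, 0.0702]
orientation: [0.804, 0.595, 0.0, 0.0]
force: [2.0, -0.5, -0.3]
gripper_width: 0.118
gripper_force: 25.0
```

Request:
arm_command:
  series:
    - {"claw": 1,"x": 0,"y": 0,"z": 0.0005,"roll": 0}
    - {"claw": 1,"x": 0,"y": 0,"z": 0.0005,"roll": 0}
    - {"claw": 1,"x": 0,"y": 0,"z": 0.0005,"roll": 0}
    - {"claw": 1,"x": 0,"y": 0,"z": 0,"roll": 0}

```text
time: 16.02
tcp_pos: [0.561, 0.0383, 0.0692]
orientation: [0.804, 0.595, 0.0, 0.0]
force: [0.1, -0.5, 2.5]
gripper_width: 0.128
gripper_force: 25.0
```

Request:
arm_command:
  series:
    - {"claw": 1,"x": 0,"y": 0,"z": 0.0005,"roll": 0}
    - {"claw": 1,"x": 0,"y": 0,"z": 0.0005,"roll": 0}
    - {"claw": 1,"x": 0,"y": 0,"z": 0,"roll": 0}

```text
time: 16.4
tcp_pos: [0.561, 0.0383, 0.0692]
orientation: [0.804, 0.595, 0.0, 0.0]
force: [-1.8, 0.5, 7.6]
gripper_width: 0.123
gripper_force: 25.0
```

Flange is down (hard stop at z 0.069, force rising). Release and rise.

Request:
arm_command:
  series:
    - {"claw": 1,"x": 0,"y": 0,"z": -0.001,"roll": 0}
    - {"claw": 0,"x": 0,"y": 0,"z": 0,"roll": 0}
    - {"claw": 0,"x": 0,"y": 0,"z": 0,"roll": 0}
    - {"claw": 0,"x": 0,"y": 0,"z": 0,"roll": 0}
    - {"claw": 0,"x": 0,"y": 0,"z": 0,"roll": 0}
    - {"claw": 0,"x": 0,"y": 0,"z": 0,"roll": 0}
    - {"claw": 0,"x": 0,"y": 0,"z": 0,"roll": 0}
    - {"claw": 0,"x": 0,"y": 0,"z": -0.02,"roll": 0}
    - {"claw": 0,"x": 0,"y": 0,"z": -0.04,"roll": 0}
    - {"claw": 0,"x": -0.04,"y": 0,"z": -0.04,"roll": 0}
    - {"claw": 0,"x": -0.05,"y": 0,"z": -0.03,"roll": 0}
    - {"claw": 0,"x": -0.05,"y": 0,"z": 0,"roll": 0}
    - {"claw": 0,"x": -0.01,"y": 0,"z": 0,"roll": 0}
    - {"claw": 0,"x": 0,"y": 0,"z": 0,"roll": 0}
    - {"claw": 0,"x": 0,"y": 0,"z": 0,"roll": 0}

```text
time: 18.27
tcp_pos: [0.5172, -0.1041, 0.1988]
orientation: [0.803, 0.595, 0.0, -0.0]
force: [-0.8, 0.2, -0.4]
gripper_width: 0.502
gripper_force: 0.0
```

```bash
python3 look.py pics/w5.png
```

```text
[ 0.51714077 -0.10400223  0.19859728] 1.2758964540472553 [-0.3  -0.15  1.93  0.    1.36 -0.01]
plug 0.8 [292.  12. 347.  69.] 2199 (array([561.3,  38.2]), 55.7, 54.5, 47.0) 0.05240333705795541
plug 0.8 [292.  12. 347.  69.] 410 (array([561.5,  38.6]), 24.4, 11.6, 72.8) 0.0861647197138527
stand None
block 0.89 [270.   0. 364. 165.] 9241 (array([549.8,  -0.8]), 161.1, 90.7, 72.5) 0.04443596171829345
knob 0.56 [298.  90. 339. 141.] 799 (array([539.3, -31.5]), 45.7, 14.0, 87.8) 0.10022664466000758
dog_tip 0.74 [278.  65. 340. 140.] 621 (array([538. , -12.6]), 39.7, 75.2, 4.8) 0.06081735429641233
```

View pics/w5.png

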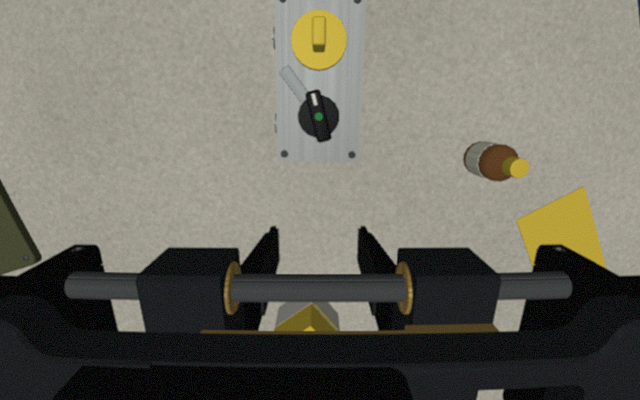

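```bash
python3 -c "
from h import *
print(delta([.5396,-.0317,.082]),yaw())"
```

```text
[0.07633605 0.00036179 0.11656545] 1.2752539156620386
```

Request:
arm_command:
  series:
    - {"claw": 0,"x": 0.038,"y": 0.0002,"z": 0,"roll": 0}
    - {"claw": 0,"x": 0.0383,"y": 0.0002,"z": 0,"roll": 0}
    - {"claw": 0,"x": 0,"y": 0,"z": 0,"roll": -0.13}
    - {"claw": 0,"x": 0,"y": 0,"z": 0.02,"roll": -0.13}
    - {"claw": 0,"x": 0,"y": 0,"z": 0.04,"roll": 0}
    - {"claw": 0,"x": 0,"y": 0,"z": 0.036,"roll": 0}
    - {"claw": 0,"x": 0,"y": 0,"z": 0.02,"roll": 0}
    - {"claw": 0,"x": 0,"y": 0,"z": 0,"roll": 0}
    - {"claw": 0,"x": 0,"y": 0,"z": 0,"roll": 0}

```text
time: 19.75
tcp_pos: [0.5409, -0.0324, 0.0844]
orientation: [0.72, 0.694, 0.001, 0.001]
force: [0.9, -0.1, 0.4]
gripper_width: 0.497
gripper_force: 0.0
```

```bash
python3 -c "
from h import *
s=arm.state();print(delta([.5396,-.0317,.082]),yaw(),s['moment'],s['force'])"
```

```text
[ 0.00066292 -0.00131733  0.00238401] 1.5344017576126836 [-0.05186085 -0.12205463 -0.00360916] [ 0.93511547 -0.13425777  0.36644779]
```

Request:
arm_command:
  series:
    - {"claw": 0,"x": 0.0005,"y": -0.0007,"z": 0.001,"roll": 0}
    - {"claw": 1,"x": 0,"y": 0,"z": 0,"roll": 0}
    - {"claw": 1,"x": 0,"y": 0,"z": 0,"roll": 0}
    - {"claw": 1,"x": 0,"y": 0,"z": 0,"roll": 0}
    - {"claw": 1,"x": 0,"y": 0,"z": 0,"roll": 0}
    - {"claw": 1,"x": 0,"y": 0,"z": 0,"roll": 0}
    - {"claw": 1,"x": 0,"y": 0,"z": 0,"roll": 0}
    - {"claw": 1,"x": 0,"y": 0,"z": 0,"roll": 0}
  squeeze: 60

```text
time: 20.75
tcp_pos: [0.5392, -0.0317, 0.0818]
orientation: [0.72, 0.694, 0.0, 0.0]
force: [1.4, 0.3, 0.3]
gripper_width: 0.142
gripper_force: 60.0
```

```bash
cat > m.py <<'E'
from h import *
s=arm.state();print(s['time'],s['tcp_pos'].round(4),'yaw',round(yaw(),4),'mom',s['moment'].round(3),s['force'].round(2),s['gripper_width']*95,s['gripper_force'],s['joints'][5])
E
python3 m.py
```

```text
20.75 [ 0.5392 -0.0317  0.0818] yaw 1.5344 mom [ 0.011 -0.367  0.036] [1.39 0.27 0.27] 13.49231602499306 59.99477684497833 -0.12184305263706806
```

Request:
arm_command:
  series:
    - {"claw": 1,"x": 0,"y": 0,"z": 0,"roll": 0.12}
    - {"claw": 1,"x": 0,"y": 0,"z": 0,"roll": 0.12}
    - {"claw": 1,"x": 0,"y": 0,"z": 0,"roll": 0.12}
    - {"claw": 1,"x": 0,"y": 0,"z": 0,"roll": 0.12}
    - {"claw": 1,"x": 0,"y": 0,"z": 0,"roll": 0.08}
    - {"claw": 1,"x": 0,"y": 0,"z": 0,"roll": 0}

```text
time: 21.5
tcp_pos: [0.5394, -0.0318, 0.0819]
orientation: [0.883, 0.469, 0.0, 0.0]
force: [2.2, -0.4, -1.1]
gripper_width: 0.14
gripper_force: 60.0
```

```bash
python3 m.py
```

```text
21.5 [ 0.5394 -0.0318  0.0819] yaw 0.9753 mom [-0.057 -0.512 -0.036] [ 2.24 -0.41 -1.12] 13.286119261196482 59.99527037143707 0.43720703535775834
```

Request:
arm_command:
  series:
    - {"claw": 1,"x": 0,"y": 0,"z": 0,"roll": 0.05}
    - {"claw": 1,"x": 0,"y": 0,"z": 0,"roll": 0.05}
    - {"claw": 1,"x": 0,"y": 0,"z": 0,"roll": 0.05}
    - {"claw": 1,"x": 0,"y": 0,"z": 0,"roll": 0}

```text
time: 22.0
tcp_pos: [0.5393, -0.0318, 0.0818]
orientation: [0.916, 0.401, 0.0, 0.0]
force: [3.0, -0.9, -1.2]
gripper_width: 0.139
gripper_force: 60.0
```

```bash
python3 m.py
```

```text
22.0 [ 0.5393 -0.0318  0.0818] yaw 0.826 mom [-0.005 -0.643 -0.04 ] [ 3.04 -0.86 -1.15] 13.157894251705146 59.9955689907074 0.5865426084294453
```

Request:
arm_command:
  series:
    - {"claw": 1,"x": 0,"y": 0,"z": 0,"roll": 0.04}
    - {"claw": 1,"x": 0,"y": 0,"z": 0,"roll": 0.04}
    - {"claw": 1,"x": 0,"y": 0,"z": 0,"roll": 0.04}
    - {"claw": 1,"x": 0,"y": 0,"z": 0,"roll": 0}

```text
time: 22.5
tcp_pos: [0.5394, -0.0318, 0.0819]
orientation: [0.938, 0.346, 0.0, 0.0]
force: [3.5, -0.2, -1.8]
gripper_width: 0.145
gripper_force: 60.0
```

```bash
python3 m.py
```

```text
22.5 [ 0.5394 -0.0318  0.0819] yaw 0.7061 mom [-0.086 -0.707 -0.038] [ 3.53 -0.25 -1.85] 13.805779833309655 59.99612867832184 0.7064257618153841
```

Request:
arm_command:
  series:
    - {"claw": 1,"x": 0,"y": 0,"z": 0,"roll": 0.04}
    - {"claw": 1,"x": 0,"y": 0,"z": 0,"roll": 0.03}
    - {"claw": 1,"x": 0,"y": 0,"z": 0,"roll": 0.03}
    - {"claw": 1,"x": 0,"y": 0,"z": 0,"roll": 0}

```text
time: 23.0
tcp_pos: [0.5393, -0.0318, 0.0819]
orientation: [0.955, 0.298, 0.0, 0.0]
force: [4.5, -1.3, -3.0]
gripper_width: 0.135
gripper_force: 60.0
```

```bash
python3 m.py
```

```text
23.0 [ 0.5393 -0.0318  0.0819] yaw 0.6049 mom [-0.19  -0.979  0.116] [ 4.48 -1.29 -2.97] 12.866490979039032 60.02044200897217 0.8077216685275433
```

Request:
arm_command:
  series:
    - {"claw": 1,"x": 0,"y": 0,"z": 0,"roll": 0.03}
    - {"claw": 1,"x": 0,"y": 0,"z": 0,"roll": 0.03}
    - {"claw": 1,"x": 0,"y": 0,"z": 0,"roll": 0}

```text
time: 23.38
tcp_pos: [0.5393, -0.0319, 0.0819]
orientation: [0.963, 0.269, 0.0, 0.0]
force: [5.5, -0.9, -3.4]
gripper_width: 0.14
gripper_force: 60.1
```

```bash
python3 m.py
```

```text
23.375 [ 0.5393 -0.0319  0.0819] yaw 0.5443 mom [-0.194 -1.055  0.259] [ 5.49 -0.95 -3.38] 13.323178821562067 60.062488317489624 0.8683410767520029
```

Request:
arm_command:
  series:
    - {"claw": 1,"x": 0,"y": 0,"z": 0,"roll": 0.02}
    - {"claw": 1,"x": 0,"y": 0,"z": 0,"roll": 0.02}
    - {"claw": 1,"x": 0,"y": 0,"z": 0,"roll": 0}

```text
time: 23.75
tcp_pos: [0.5393, -0.0318, 0.0819]
orientation: [0.968, 0.25, 0.0, 0.0]
force: [5.6, -1.0, -2.9]
gripper_width: 0.142
gripper_force: 60.1
```

```bash
python3 m.py
python3 -c "
from h import *
im,d=arm.grab_frame('scene'); a=im[140:260,250:400]
im2,d=arm.grab_frame('side'); b=im2[140:260,270:420]
cv2.imwrite('pics/c2.png',cv2.resize(np.hstack([a,b]),(800,320),interpolation=cv2.INTER_CUBIC))"
```

```text
23.75 [ 0.5393 -0.0318  0.0819] yaw 0.5045 mom [-0.174 -1.08   0.29 ] [ 5.57 -1.04 -2.94] 13.450140988932436 60.07729768753052 0.9082247475675089
```

View pics/c2.png

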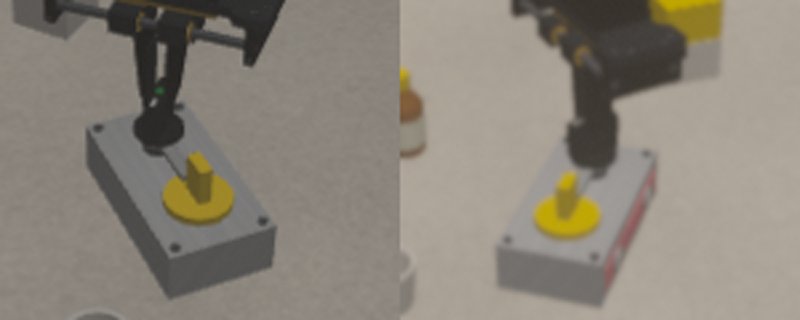

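The dog lies over the flange and the clutch is near its slip range. I'll go on in small steps.

Request:
arm_command:
  series:
    - {"claw": 1,"x": 0,"y": 0,"z": 0,"roll": 0.02}
    - {"claw": 1,"x": 0,"y": 0,"z": 0,"roll": 0.02}
    - {"claw": 1,"x": 0,"y": 0,"z": 0,"roll": 0}

```text
time: 24.22
tcp_pos: [0.5393, -0.0319, 0.0819]
orientation: [0.973, 0.23, 0.0, 0.0]
force: [5.0, -1.9, -2.3]
gripper_width: 0.144
gripper_force: 60.0
```

```bash
python3 m.py
```

```text
24.225 [ 0.5393 -0.0319  0.0819] yaw 0.4643 mom [-0.157 -1.017  0.229] [ 4.97 -1.92 -2.25] 13.639662456810541 60.04156529903412 0.9484413818518669
```

Request:
arm_command:
  series:
    - {"claw": 1,"x": 0,"y": 0,"z": 0,"roll": 0.02}
    - {"claw": 1,"x": 0,"y": 0,"z": 0,"roll": 0.02}
    - {"claw": 1,"x": 0,"y": 0,"z": 0,"roll": 0}

```text
time: 24.6
tcp_pos: [0.5393, -0.0319, 0.0819]
orientation: [0.978, 0.21, 0.0, 0.0]
force: [5.7, -0.8, -2.6]
gripper_width: 0.142
gripper_force: 60.0
```

```bash
python3 m.py
```

```text
24.6 [ 0.5393 -0.0319  0.0819] yaw 0.4237 mom [-0.233 -1.064  0.097] [ 5.7  -0.76 -2.58] 13.445797536874773 60.00291466712952 0.9887992226180848
```

Request:
arm_command:
  series:
    - {"claw": 1,"x": 0,"y": 0,"z": 0,"roll": 0.02}
    - {"claw": 1,"x": 0,"y": 0,"z": 0,"roll": 0.02}
    - {"claw": 1,"x": 0,"y": 0,"z": 0,"roll": 0}

```text
time: 24.98
tcp_pos: [0.5393, -0.0319, 0.0819]
orientation: [0.982, 0.19, 0.0, 0.0]
force: [5.5, -0.9, -2.7]
gripper_width: 0.141
gripper_force: 60.0
```

```bash
python3 m.py
```

```text
24.975 [ 0.5393 -0.0319  0.0819] yaw 0.3833 mom [-0.155 -1.042 -0.031] [ 5.46 -0.95 -2.69] 13.357071151683686 59.99547779560089 1.0290918114922374
```

Torque has dropped to zero, so the clutch has clicked over. Let go and rise.

Request:
arm_command:
  series:
    - {"claw": 0.3,"x": 0,"y": 0,"z": 0,"roll": 0}
    - {"claw": 0.3,"x": 0,"y": 0,"z": 0,"roll": 0}
    - {"claw": 0.3,"x": 0,"y": 0,"z": 0,"roll": 0}
    - {"claw": 0.3,"x": 0,"y": 0,"z": 0,"roll": 0}
    - {"claw": 0.3,"x": 0,"y": 0,"z": 0,"roll": 0}
    - {"claw": 0.3,"x": 0,"y": 0,"z": -0.01,"roll": 0}
    - {"claw": 0.3,"x": 0,"y": 0,"z": -0.03,"roll": 0}
    - {"claw": 0.3,"x": 0,"y": 0,"z": -0.04,"roll": 0}
    - {"claw": 0.3,"x": -0.05,"y": 0,"z": -0.03,"roll": 0}
    - {"claw": 0.3,"x": -0.03,"y": 0,"z": 0,"roll": 0}
    - {"claw": 0.3,"x": 0,"y": 0,"z": 0,"roll": 0}
    - {"claw": 0.3,"x": 0,"y": 0,"z": 0,"roll": 0}

```text
time: 26.48
tcp_pos: [0.4653, -0.0616, 0.192]
orientation: [0.982, 0.191, 0.0, 0.0]
force: [-0.3, -0.7, 0.2]
gripper_width: 0.352
gripper_force: 0.0
```

```bash
python3 look.py pics/w6.png; python3 - <<'E'
from h import *
L=np.load('last.npz');W=L['W'];im=L['im'];h=cv2.cvtColor(im,cv2.COLOR_BGR2HSV)
g=(h[...,0]>45)&(h[...,0]<85)&(h[...,1]>100)&(np.hypot(W[...,0]-.54,W[...,1]+.032)<.02)
b=(np.abs(W[...,2]-.1)<.006)&~g&(np.hypot(W[...,0]-.54,W[...,1]+.032)<.02)
b&=~cv2.dilate(g.astype(np.uint8),np.ones((3,3))).astype(bool)
print('pin',g.sum(),W[g][:,2].max() if g.any() else None,np.median(W[g][:,2]),'bar',np.median(W[b][:,2]))
v,u=np.argwhere(g).mean(0).astype(int)
cv2.imwrite('pics/c3.png',cv2.resize(im[max(0,v-75):v+75,u-100:u+100],(800,600),interpolation=cv2.INTER_CUBIC))
E
```

```text
[ 0.4653285  -0.06148926  0.19175342] 0.38468270768150414 [-0.25 -0.28  2.05  0.    1.37  0.94]
plug 0.83 [234.  36. 292.  92.] 1959 (array([561.1,  39.1]), 53.6, 55.2, 74.0) 0.052428542278926016
plug 0.83 [234.  36. 292.  92.] 411 (array([561.5,  38.5]), 24.5, 12.2, 71.7) 0.08614465852681169
stand 0.82 [ 0.  0. 92. 66.] 3398 (array([519. , 284.1]), 64.0, 72.8, 2.8) 0.044056616438923196
block 0.81 [199.   0. 382. 170.] 10407 (array([551.1,   3.8]), 171.2, 90.7, 72.3) 0.044465679728528384
knob 0.89 [298.  84. 336. 137.] 807 (array([539.9, -31.5]), 43.9, 14.0, 15.0) 0.10028046957546577
dog_tip 0.81 [268.  69. 342. 136.] 670 (array([540.5, -13.4]), 76.6, 39.4, 87.2) 0.06093535965379715
pin 84 0.10661482537663841 0.1041611169587495 bar 0.10021642566245731
```

View pics/c3.png

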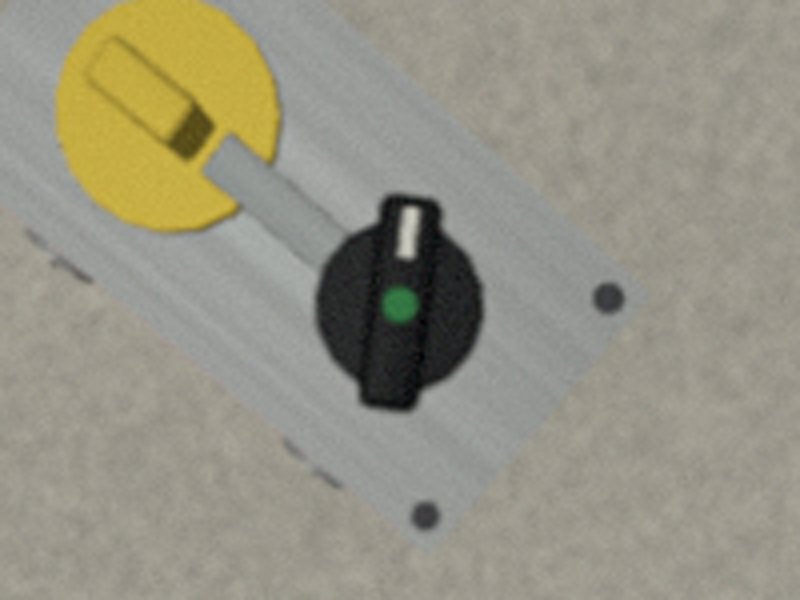

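The dog points at the socket over the flange. The pin (400, 303 in the crop) stands about 3 to 4 mm proud, the plug is home and the hands are off.

```bash
python3 -c "
from bench import arm
print(arm.job_done())"
```

```text
the job is handed in; nothing more can be done
None
```

The plug is fully seated in the socket and released, the dog is over its flange, and the knob was turned through one click with its green pin up (about 3–4 mm by the wrist camera, limit 4.5 mm). The hands are off and the job is handed in at about 27 s; no verdict came back.

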